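# Sweep the loose bearings into the parts fence

### The arm

A 6-joint arm with a two-finger parallel gripper is mounted at the origin on the work surface. World frame = base frame: x ahead of the robot, y to its left, z up, the work surface at z = 0. Lengths are in m, angles in rad, forces in N, time in s.
With the tool pointing down it reaches from about 0.35 to 0.8 m from the base axis. Payload 7.3 kg.
Tool frame: the origin (TCP) lies at the very end of the fingers, on their centre line; the grasp point (between the pads) lies 19 mm behind it; x points along the fingers, z is the direction in which the jaws open and shut, and the axes are right-handed (so a half turn about x gives the same grasp; the last joint's range is limited). The gripper opens to 85 mm and grips with 20 to 120 N. Pads are 22 mm wide; open, the fingers measure 114 mm over their backs; the gripper's body (76 mm by 85 mm) begins 54 mm behind the grasp point. The pads swing forward as they close: fully open they stand 13 mm farther back than shut.
Start: joints at [-1.253, 0.342, 1.524, -0, 1.275, -0.146], TCP at [0.235, -0.47, 0.231] pointing down, gripper open.
Joint ranges: [-2.53, 2.53], [-0.77, 2.02], [0.04, 2.7], [-1, 4.14], [0.28, 2.66], [-3.11, 3.11]. Speed limits (rad/s): [2.57, 2.57, 3.14, 3.14, 3.14, 3.14].

### API

Orientations are given as a unit quaternion [w, x, y, z].
In Python, from workcell import readout, get_image, camera_model, ticket gives the robot as it stands. The module is installed in compiled form; this text tells all that it offers.
- The arm moves only by the shell command python3 -m jog 'ROWS' [FORCE]. ROWS is JSON, a list that holds one entry, the list of rows, each a list of 7 numbers: the finger opening in cm, from 0 to 8.54, then the shift along the tool's x, y, z in cm, then the turn, a rotation vector about the tool's x, y, z in rad. A call has 1 to 12 rows; each row shifts and turns the commanded pose from where the row before left it, along the tool's axes as they then stand; what a row does not reach is not made up. A row lasts 1/12 s, in which the tool goes at most 41.7 mm and 7.16 degrees, less where a joint would pass 70% of its speed; a pose out of reach is approached as far as the arm can. A call is refused whole if a number of a shift passes 4.17 or a number of a turn 0.125, either way. A call with a gripper value outside its range is refused whole. The fingers move at their own pace and stop on an object; FORCE is the grip in N (left out, the last holds). Time passes only in rows, so rows that do not move let the fingers close. It gives the time, the measured TCP pose, the force and the opening at its end, in the units of the state.
- readout.read_state(): the state, without advancing time (a new reading comes with each control period).
- get_image(name): name is "scene" or "top" or "wrist"; returns the picture (420x560x3 uint8, blue, green, red); there is no depth.
- camera_model(name): a dict with "fx", "fy", "cx", "cy" (pixels), "dist_coeffs" ([k1, k2, p1, p2, k3] as OpenCV has them; the pictures are not rectified), "R" (3x3) and "t" (3): a world point X has camera coordinates R X + t. Camera axes: x right, y down, z forward; pixel columns grow to the right and rows downward; lengths in m; the calibration is good to about 2 mm. A picture is of the moment at which its call begins: read the wrist's pose just before it. camera_model takes no time and is no camera call; for the wrist camera it gives the pose at the moment of the call.
- ticket.sign_off(): hands the job in, once; it reports no verdict.
The state is a dict: "time_s": time; "q": joint angles; "joint_vel": joint speeds; "tau": joint torques, N m; "tcp_pos": TCP position; "eef_rot": TCP orientation; "wrist_force": force on the tool from outside, world axes, zero at the start; "moment": the same for the moment, N m; "opening": finger opening in m.
Only numpy, scipy, OpenCV 4.12 (cv2) and the standard library are available. Lean on these libraries where they do the work, as an engineer would, in place of code of your own. Each camera call takes 0.05 s, during which the arm holds its last target. There are 200 camera calls.

### The job

Three loose wheel bearings lie on the rubber mat, in front of a low three-sided aluminium fence. With the fingertips, sweep all three across the mat and in through the fence's open side until each lies flat and wholly inside the fence; only slide them, never lift one off the mat. Leave everything else on the counter, the turntable with its wheel included, where it is.

Things in the scene. Friction and masses are not known exactly. Their poses are not given: they have to be found in the camera images.
- bearing0: loose skate bearing lying flat on the mat: steel ring with red shields, 22 mm diameter, 7 mm thick, 12 g or so; origin at the centre of its underside, z up its axis. It slides when pushed on its rim. The top of the mat is a flat plane at z = 0.003 m.
- bearing1: loose skate bearing lying flat on the mat: steel ring with red shields, 22 mm diameter, 7 mm thick, 12 g or so; origin at the centre of its underside, z up its axis. It slides when pushed on its rim. The top of the mat is a flat plane at z = 0.003 m.
- bearing2: loose skate bearing lying flat on the mat: steel ring with red shields, 22 mm diameter, 7 mm thick, 12 g or so; origin at the centre of its underside, z up its axis. It slides when pushed on its rim. The top of the mat is a flat plane at z = 0.003 m.
- fence: fixed low aluminium fence standing on the mat, U-shaped in plan, no floor of its own: two side walls along its x and one back wall, each 6 mm thick and 22 mm high. The inside reaches from x = -50 mm (open side, no wall or sill) to x = +50 mm (back wall) and y = -70 to +70 mm. Origin on the mat at the centre of that inside; its own -x points out of the open side, roughly towards the robot.
- turntable: fixed turntable base, grey, origin on the mat at its axis; carries a steel platter of 72 mm radius with a white wheel on it, 74 mm high in all. It stands left or right of the fence. To be left alone.
- platter_mark (a point): red mark on the turntable's platter, 58 mm from the axis and 30 mm above the mat; the platter turns freely when touched and must not be turned.
- bowl: stainless bowl full of bearings, rim radius 64 mm, 50 mm high, origin at the centre of its underside; on the other side of the fence from the turntable. To be left alone.
- socket: chrome socket standing upright, 26 mm diameter, 36 mm high, origin at the centre of its underside; between the bearings and the robot. To be left alone.
- ring_pin: stack of black nylon speed rings on an upright steel pin with a round foot, 30 mm foot diameter, 40 mm high, origin at the centre of its underside; between the bearings and the robot. To be left alone.
- pick: orange plastic pick lying on the mat, 115 mm long, 11 mm thick, along its own x, from x = -50 to +65 mm; origin on the mat. To be left alone.
- spare_wheel: spare white wheel lying flat, 55 mm diameter, 34 mm high, origin at the centre of its underside; off to the left. To be left alone.

How it is judged:
By the outcome, as a careful person would: the job done as asked, in the order asked, and still so for the second after the job is handed in, with the robot touching nothing.
It also fails if it takes over 67 s, if anything falls off the work surface, if the arm or the gripper's body presses on something with over 40 N, if the wrist force passes 120 N, or if a joint passes its speed limit or range.

## Working session

There is one attempt and no reset: what is moved stays moved. The work goes in short steps, Python scripts to look and compute and a shell command to move; the robot and the scene stay as the last step left them, time stands still between calls to the robot, and variables do not carry over. Pictures are saved under pics/ and viewed, about 8 in all and at most 12, crops included, and the job is handed in when it is done.

```bash
mkdir -p pics
python3 - <<'E'
from workcell import readout,get_image,camera_model
import cv2
s=readout.read_state();print(s['time_s'],s['tcp_pos'],s['eef_rot'],s['opening'])
for n in("top","scene"):
    im=get_image(n);cv2.imwrite(f'pics/{n}0.png',im)
    m=camera_model(n);print(n,m)
E
```

```text
0.0 [ 0.23475419 -0.46913915  0.23061979] [ 0.60111103  0.37205329  0.60195188 -0.37134326] 0.08538842486768149
top {'fx': 410.4970650896258, 'fy': 410.4970650896258, 'cx': 272.75116892019, 'cy': 208.53565760161538, 'dist_coeffs': array([-0.07959839,  0.        ,  0.        ,  0.        ,  0.        ]), 'R': array([[ 6.31970902e-04, -9.99841572e-01,  1.77885312e-02],
       [-9.94115959e-01, -2.55499426e-03, -1.08290960e-01],
       [ 1.08319253e-01, -1.76154260e-02, -9.93960078e-01]]), 't': array([0.00770817, 0.56775585, 0.87390487])}
scene {'fx': 462.9512445518184, 'fy': 462.9512445518184, 'cx': 283.68094788998565, 'cy': 213.94637043566073, 'dist_coeffs': array([-0.00953293,  0.        ,  0.        ,  0.        ,  0.        ]), 'R': array([[-0.01083282,  0.99994021, -0.00149335],
       [ 0.78635635,  0.00759643, -0.61772646],
       [-0.61767818, -0.00786602, -0.78639162]]), 't': array([-0.01784705, -0.38911399,  1.25956041])}
```

View pics/top0.png

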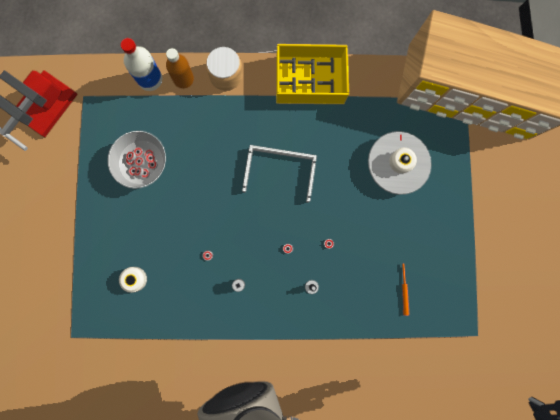

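View pics/scene0.png

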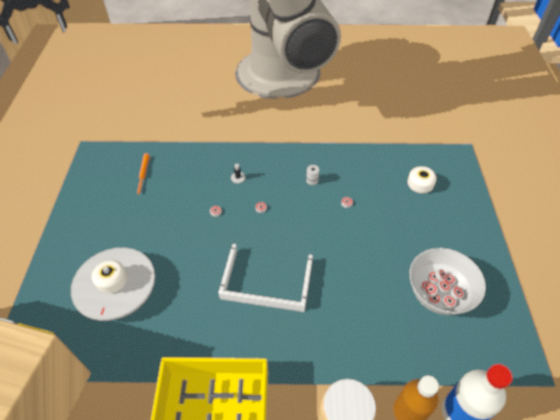

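The top view shows bearings at about (208,256), (288,249) and (329,244). The fence spans (250,148)–(315,157) at the back, with its ends at (245,190) and (309,200). The socket is at (238,286) and the ring pin at (312,287). The scene view agrees.

```bash
cat > h.py <<'E'
import cv2,numpy as np
from workcell import readout,get_image,camera_model
def ray(m,px,z):
    K=np.array([[m['fx'],0,m['cx']],[0,m['fy'],m['cy']],[0,0,1]])
    u=cv2.undistortPoints(np.array(px,float).reshape(-1,1,2),K,m['dist_coeffs']).reshape(-1,2)
    d=np.c_[u,np.ones(len(u))]@m['R']; c=-m['R'].T@m['t']
    return c+d*((z-c[2])/d[:,2])[:,None]
def red(im):
    h=cv2.cvtColor(im,cv2.COLOR_BGR2HSV)
    return (((h[...,0]<8)|(h[...,0]>172))&(h[...,1]>90)&(h[...,2]>70)).astype(np.uint8)
def bearings(n,im,m):
    k=cv2.morphologyEx(red(im),cv2.MORPH_CLOSE,np.ones((5,5)))
    N,_,st,c=cv2.connectedComponentsWithStats(k)
    o=[]
    for i in range(1,N):
        p=ray(m,[c[i]],.010)[0]
        if st[i,4]>12 and .35<p[0]<.72 and -.2<p[1]<.25: o.append((c[i].round(1),st[i,4],p.round(4)))
    return o
E
python3 - <<'E'
from h import *
for n in("top","scene"):
    im=cv2.imread(f'pics/{n}0.png');m=camera_model(n)
    for b in bearings(n,im,m):print(n,*b)
    h=cv2.cvtColor(im,cv2.COLOR_BGR2HSV)
    w=((h[...,1]<60)&(h[...,2]>120)).astype(np.uint8)
    N,L,st,c=cv2.connectedComponentsWithStats(w)
    for i in range(1,N):
        p=ray(m,[c[i]],.025)[0]
        if st[i,4]>15 and .3<p[0]<.75 and -.2<p[1]<.25:
            print(n,'white',c[i].round(1),st[i],p.round(3))
            if st[i,2]>50:
                q=np.argwhere(L==i)[:,::-1]; hull=cv2.convexHull(q.astype(np.int32))
                a=cv2.approxPolyDP(hull,3,True).reshape(-1,2);print(a.tolist(),ray(m,a,.025).round(4)[:,:2].tolist())
m=camera_model('top');print('socket,pin',ray(m,[[238,285]],.039),ray(m,[[312,287]],.02))
E
```

```text
top [328.6 243.4] 56 [ 0.4916 -0.1172  0.01  ]
top [287.3 248.3] 59 [ 0.4807 -0.0244  0.01  ]
top [206.8 255.3] 60 [0.4649 0.155  0.01  ]
top white [268.8 159. ] [242 145  75  47 428] [0.68  0.017 0.025]
[[316, 155], [316, 160], [242, 190], [250, 145]] [[0.6903, -0.0891], [0.6788, -0.089], [0.6097, 0.077], [0.7126, 0.06]]
top white [311.5 179. ] [308 163   8  33 132] [ 0.635 -0.078  0.025]
top white [238.1 285. ] [232 279  13  13 109] [0.401 0.084 0.025]
top white [312.  286.5] [306 280  13  14 119] [ 0.397 -0.077  0.025]
scene [347.3 200.2] 22 [0.4648 0.1553 0.01  ]
scene white [287.6 192.6] [  13  141  539  234 1160] [0.458 0.031 0.025]
[[551, 374], [13, 303], [81, 141], [471, 144]] [[0.8298, 0.4467], [0.7155, -0.4447], [0.3072, -0.4411], [0.3089, 0.4451]]
scene white [236.4 165.7] [234 163   6   7  33] [ 0.382 -0.081  0.025]
scene white [312.  174.3] [305 164  15  22 263] [0.406 0.083 0.025]
scene white [237.2 178. ] [230 171  15  13 125] [ 0.418 -0.076  0.025]
scene white [345.6 202.5] [340 196  13  13  76] [0.484 0.149 0.025]
scene white [260.  207.7] [254 201  13  13  74] [ 0.499 -0.024  0.025]
scene white [214.4 211.3] [209 205  13  13  72] [ 0.509 -0.115  0.025]
scene white [262.6 288.8] [ 217  243   97   70 1685] [ 0.683 -0.012  0.025]
[[313, 255], [303, 312], [222, 300], [218, 296], [232, 243]] [[0.6109, 0.0791], [0.7269, 0.0588], [0.7056, -0.0817], [0.6979, -0.0895], [0.5853, -0.0739]]
socket,pin [[0.40173718 0.08317872 0.039     ]] [[ 0.39578728 -0.07790017  0.02      ]]
```

```bash
cat >> h.py <<'E'
from scipy.spatial.transform import Rotation as Ro
T=-0.165; C0=np.array([.647,-.006]); F=np.array([[np.cos(T),-np.sin(T)],[np.sin(T),np.cos(T)]])
loc=lambda p:F.T@(np.array(p)[:2]-C0)
def status(xl=None,yl=None,z=None,yaw=0):
    s=readout.read_state();q=s['eef_rot'];R=Ro.from_quat([q[1],q[2],q[3],q[0]]).as_matrix();p=s['tcp_pos']
    print('t %.2f'%s['time_s'],'tcp loc mm',(loc(p)*1e3).round(1),'z %.1f'%(p[2]*1e3),'F',s['wrist_force'].round(1),'open %.4f'%s['opening'],'q6 %.2f'%s['q'][5],'down',R[:,0].round(3))
    a=np.arctan2(R[1,2],R[0,2])-T; print('jaw z-axis angle in fence deg %.1f'%np.degrees(a))
    if xl is not None:
        # desired jaw axis = fence y rotated by yaw (either sign)
        x=R[:,0]; 
        for sg in(1,-1):
            b=np.radians(yaw)+sg*np.pi/2+T; zd=np.array([np.cos(b),np.sin(b),0]); xd=np.array([0,0,-1.]); Rd=np.c_[xd,np.cross(zd,xd),zd]
            d=np.r_[C0+F@[xl,yl],z]-p
            print('sg',sg,'rotvec',Ro.from_matrix(R.T@Rd).as_rotvec().round(3),'then shift cm',(Rd.T@d*100).round(2))
E
python3 -c "
from h import *
for p in [(.4916,-.1172),(.4807,-.0244),(.4649,.155),(.402,.083),(.397,-.078)]:print(loc(p).round(4))
status(-.2,-.045,.06)"
```

```text
[-0.135  -0.1352]
[-0.161  -0.0455]
[-0.2061  0.1289]
[-0.2563  0.0475]
[-0.2348 -0.1121]
t 0.10 tcp loc mm [-330.6 -524.6] z 230.7 F [-0.5 -0.1 -0.6] open 0.0854 q6 -0.15 down [-0.     0.001 -1.   ]
jaw z-axis angle in fence deg -54.0
sg 1 rotvec [-2.513e+00 -0.000e+00 -2.000e-03] then shift cm [ 17.07 -13.06  47.96]
sg -1 rotvec [ 0.629 -0.001  0.   ] then shift cm [ 17.07  13.06 -47.96]
```

```bash
python3 -m jog '[[[1.5,0,0,0,0.105,0,0],[1.5,0,0,0,0.105,0,0],[1.5,0,0,0,0.105,0,0],[1.5,0,0,0,0.105,0,0],[1.5,0,0,0,0.105,0,0],[1.5,0,0,0,0.104,0,0],[1.5,0,1,-3.5,0,0,0],[1.5,0,1,-3.5,0,0,0],[1.5,0,1,-3.5,0,0,0],[1.5,0,1,-3.5,0,0,0],[1.5,0,1,-3.5,0,0,0],[1.5,0,1,-3.5,0,0,0]]]' 20 && python3 -m jog '[[[1.5,2,1,-3.5,0,0,0],[1.5,2,1,-3.5,0,0,0],[1.5,2,1,-3.5,0,0,0],[1.5,2,1,-3.5,0,0,0],[1.5,2,1,-3.5,0,0,0],[1.5,2,1,-3.5,0,0,0],[1.5,2,1,-3.5,0,0,0],[1.5,2,0,-2.5,0,0,0],[1.5,0,0,0,0,0,0],[1.5,0,0,0,0,0,0]]]'
python3 -c "
from h import *
status(-.197,-.045,.03)
cv2.imwrite('pics/w1.png',get_image('wrist'))"
```

```text
time_s: 1.1
tcp_pos: [0.3288, -0.2705, 0.2311]
eef_rot: [0.457, 0.54, 0.457, -0.54]
wrist_force: [1.1, -0.9, 0.0]
opening: 0.015
time_s: 1.93
tcp_pos: [0.4412, -0.0161, 0.0701]
eef_rot: [-0.457, -0.538, -0.459, 0.54]
wrist_force: [0.5, -0.1, 0.6]
opening: 0.0149
t 1.93 tcp loc mm [-201.4  -43.8] z 70.1 F [ 0.5 -0.1  0.6] open 0.0149 q6 1.52 down [-0.003  0.    -1.   ]
jaw z-axis angle in fence deg -89.8
sg 1 rotvec [-3.139 -0.005  0.   ] then shift cm [ 4.01 -0.44 -0.12]
sg -1 rotvec [0.003 0.    0.003] then shift cm [4.01 0.44 0.12]
```

View pics/w1.png

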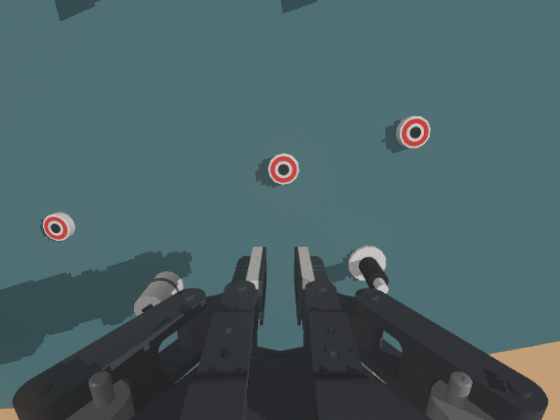

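```bash
python3 -m jog '[[[1.5,1,0.2,0.05,0,0,0],[1.5,1,0.2,0.05,0,0,0],[1.5,1,0,0,0,0,0],[1.5,1,0,0,0,0,0],[1.5,1,0,0,0,0,0],[1.5,0.5,0,0,0,0,0],[1.5,0.4,0,0,0,0,0],[1.5,0.3,0,0,0,0,0],[1.5,0.2,0,0,0,0,0],[1.5,0,0,0,0,0,0],[1.5,0,0,0,0,0,0]]]'
python3 -c "
from h import *
status(-.18,-.045,.006)
im=get_image('wrist');cv2.imwrite('pics/w2.png',im)
m=camera_model('wrist')
for b in bearings('w',im,m):print(*b,loc(b[2]).round(4))"
```

```text
time_s: 2.9
tcp_pos: [0.446, -0.0192, 0.0075]
eef_rot: [0.457, 0.54, 0.457, -0.539]
wrist_force: [0.2, 0.8, 0.5]
opening: 0.0151
t 2.90 tcp loc mm [-196.1  -46.1] z 7.5 F [0.2 0.8 0.5] open 0.0151 q6 1.52 down [ 0. -0. -1.]
jaw z-axis angle in fence deg -90.0
sg 1 rotvec [ 3.141e+00 -1.000e-03 -0.000e+00] then shift cm [ 0.15 -1.61  0.11]
sg -1 rotvec [-0.  0. -0.] then shift cm [ 0.15  1.61 -0.11]
[464.8 147.9] 640 [ 0.4922 -0.119   0.01  ] [-0.1341 -0.1369]
[279.7 199.6] 592 [ 0.4813 -0.0262  0.01  ] [-0.1601 -0.0471]
```

View pics/w2.png

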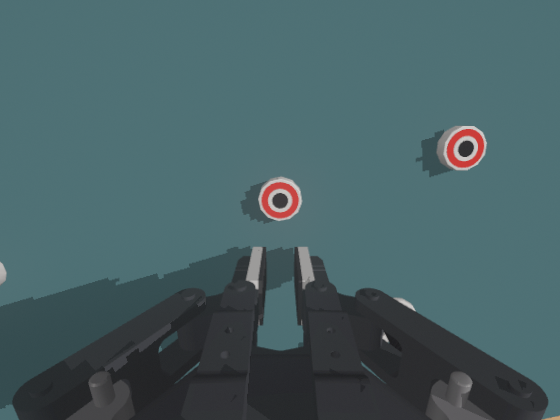

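Bearing B is at (280,200), centred ahead of the finger gap. Next I lower slightly and sweep it in.

```bash
python3 -m jog '[[[1.5,0.15,0.5,0,0,0,0],[1.5,0,0.6,0,0,0,0],[1.5,0,0.6,0,0,0,0],[1.5,0,0.6,0,0,0,0],[1.5,0,0.7,0,0,0,0],[1.5,0,0.8,-0.2,0,0,0],[1.5,0,0.9,-0.3,0,0,0],[1.5,0,1,-0.3,0,0,0],[1.5,0,1,-0.3,0,0,0],[1.5,0,1,-0.3,0,0,0],[1.5,0,0.8,-0.2,0,0,0],[1.5,0,0.5,-0.1,0,0,0]]]'
python3 -c "
from h import *
status(0,0,.006)
im=get_image('wrist');cv2.imwrite('pics/w3.png',im)
m=camera_model('wrist')
for b in bearings('w',im,m):print(*b,loc(b[2]).round(4))"
```

```text
time_s: 3.95
tcp_pos: [0.5387, -0.017, 0.0058]
eef_rot: [0.457, 0.54, 0.457, -0.539]
wrist_force: [-0.6, -0.2, -0.5]
opening: 0.0156
t 3.95 tcp loc mm [-105.   -28.7] z 5.8 F [-0.6 -0.2 -0.5] open 0.0156 q6 1.56 down [ 0.001 -0.    -1.   ]
jaw z-axis angle in fence deg -90.0
sg 1 rotvec [-3.141e+00  1.000e-03  0.000e+00] then shift cm [ -0.02 -10.5    2.87]
sg -1 rotvec [ 0.     0.    -0.001] then shift cm [-0.02 10.5  -2.87]
[279.8 232.2] 548 [ 0.558  -0.0215  0.01  ] [-0.0852 -0.0299]
[466.5 310.6] 373 [ 0.4926 -0.1191  0.01  ] [-0.1337 -0.1369]
```

```bash
python3 -m jog '[[[1.5,0,0.7,-0.2,0,0,0],[1.5,0,1,-0.3,0,0,0],[1.5,0,1,-0.3,0,0,0],[1.5,0,1,-0.3,0,0,0],[1.5,0,1,-0.3,0,0,0],[1.5,0,1,-0.3,0,0,0],[1.5,0,1,-0.3,0,0,0],[1.5,0,1,-0.3,0,0,0],[1.5,0,0.9,-0.3,0,0,0],[1.5,0,0.7,-0.2,0,0,0],[1.5,0,0.5,-0.1,0,0,0],[1.5,0,0.5,0,0,0,0]]]'
python3 -c "
from h import *
status(0,0,.006)
im=get_image('wrist');cv2.imwrite('pics/w4.png',im)
m=camera_model('wrist')
for b in bearings('w',im,m):print(*b,loc(b[2]).round(4))"
```

```text
time_s: 5.0
tcp_pos: [0.6439, -0.0054, 0.0056]
eef_rot: [-0.457, -0.539, -0.457, 0.54]
wrist_force: [0.6, 0.8, -0.1]
opening: 0.0154
t 5.00 tcp loc mm [-3.2  0.1] z 5.6 F [ 0.6  0.8 -0.1] open 0.0154 q6 1.61 down [-0.001  0.    -1.   ]
jaw z-axis angle in fence deg -90.0
sg 1 rotvec [ 3.142e+00  1.000e-03 -0.000e+00] then shift cm [-0.04 -0.32 -0.01]
sg -1 rotvec [-0.     0.     0.001] then shift cm [-0.04  0.32  0.01]
[279.8 232.3] 555 [ 0.6635 -0.01    0.01  ] [ 0.0169 -0.0012]
```

View pics/w4.png

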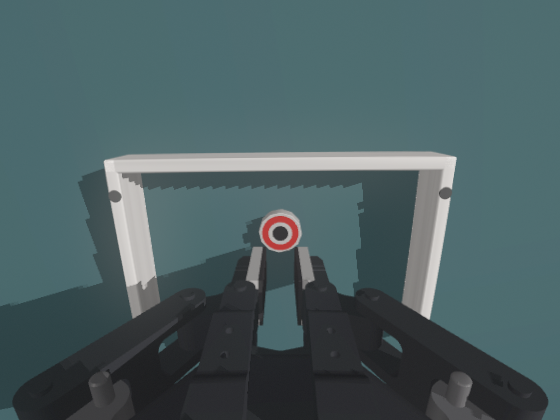

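The picture shows bearing B at (280,232) between the side walls, and the fence is centred and aligned, which confirms the fence estimate. I push it 1 cm deeper, back out, and go behind A.

```bash
python3 -m jog '[[[1.5,0,0.4,0,0,0,0],[1.5,0,0.4,0,0,0,0],[1.5,0,0.3,0,0,0,0],[1.5,0,0,0,0,0,0],[1.5,0,-1,0,0,0,0],[1.5,0,-2,0,0,0,0],[1.5,-2,-1.5,0,0,0,0],[1.5,-2.5,-1.5,0.5,0,0,0],[1.5,-2,-1.5,2,0,0,0],[1.5,0,-2,3,-0.105,0,0],[1.5,0,0,0,-0.105,0,0],[1.5,0,0,0,-0.105,0,0]]]' && python3 -m jog '[[[1.5,0,0,0,-0.105,0,0],[1.5,0,0,0,-0.104,0,0],[1.5,0,0,0,0,0,0]]]'
python3 -c "
from h import *
status(-.167,-.156,.03,30)
im=get_image('wrist');m=camera_model('wrist')
for b in bearings('w',im,m):print(*b,loc(b[2]).round(4))"
```

```text
time_s: 6.05
tcp_pos: [0.5508, -0.0472, 0.0716]
eef_rot: [0.537, 0.46, 0.537, -0.46]
wrist_force: [-0.3, 0.1, -0.2]
opening: 0.0152
time_s: 6.3
tcp_pos: [0.5517, -0.046, 0.071]
eef_rot: [0.582, 0.402, 0.582, -0.402]
wrist_force: [0.1, -0.6, -0.2]
opening: 0.0148
t 6.30 tcp loc mm [-87.4 -55.1] z 71.0 F [ 0.1 -0.6 -0.2] open 0.0148 q6 0.99 down [ 0. -0. -1.]
jaw z-axis angle in fence deg -59.8
sg 1 rotvec [-3.138  0.     0.   ] then shift cm [ 4.1  11.93 -4.76]
sg -1 rotvec [ 0.004  0.    -0.   ] then shift cm [  4.1  -11.93   4.76]
[296.3  32.8] 405 [ 0.6748 -0.0126  0.01  ] [ 0.0285 -0.0019]
[  7.9 235.5] 156 [0.4673 0.1504 0.01  ] [-0.2029  0.1248]
```

```bash
python3 -m jog '[[[1.5,0,-2.5,1,0,0,0],[1.5,0,-3,1.2,0,0,0],[1.5,0,-3,1.2,0,0,0],[1.5,0,-2.4,1,0,0,0],[1.5,0,-1,0.4,0,0,0],[1.5,1.5,0,0,0,0,0],[1.5,1.5,0,0,0,0,0],[1.5,1.5,0,0,0,0,0],[1.5,1.2,0,0,0,0,0],[1.5,0.5,0,0,0,0,0],[1.5,0.3,0,0,0,0,0],[1.5,0,0,0,0,0,0]]]'
python3 -c "
from h import *
status(-.167,-.156,.006,30)
im=get_image('wrist');m=camera_model('wrist')
cv2.imwrite('pics/w5.png',im)
for b in bearings('w',im,m):print(*b,loc(b[2]).round(4))"
```

```text
time_s: 7.35
tcp_pos: [0.4575, -0.1325, 0.0056]
eef_rot: [0.581, 0.403, 0.581, -0.403]
wrist_force: [-0.5, -0.6, -0.4]
opening: 0.0152
t 7.35 tcp loc mm [-166.2 -155.9] z 5.6 F [-0.5 -0.6 -0.4] open 0.0152 q6 0.77 down [-0.  0. -1.]
jaw z-axis angle in fence deg -60.0
sg 1 rotvec [3.141 0.    0.   ] then shift cm [-0.04  0.08  0.03]
sg -1 rotvec [-0.001 -0.     0.   ] then shift cm [-0.04 -0.08 -0.03]
[275.8 196.5] 611 [ 0.4923 -0.1189  0.01  ] [-0.1341 -0.1368]
```

```bash
python3 -m jog '[[[1.5,0,0.5,-0.1,0,0,0],[1.5,0,0.5,-0.1,0,0,0],[1.5,0,0.5,0,0,0,0],[1.5,0,0.6,0,0,0,0],[1.5,0,0.7,-0.2,0,0,0],[1.5,0,0.8,-0.4,0,0,0],[1.5,0,0.9,-0.5,0,0,0],[1.5,0,0.9,-0.5,0,0,0],[1.5,0,0.9,-0.5,0,0,0],[1.5,0,0.9,-0.5,0,0,0],[1.5,0,0.7,-0.4,0,0,0],[1.5,0,0.5,-0.2,0,0,0]]]'
python3 -c "
from h import *
status(-.092,-.055,.006,30)
im=get_image('wrist');m=camera_model('wrist')
cv2.imwrite('pics/w6.png',im)
for b in bearings('w',im,m):print(*b,loc(b[2]).round(4))"
```

```text
time_s: 8.4
tcp_pos: [0.5247, -0.0702, 0.0057]
eef_rot: [0.581, 0.403, 0.581, -0.402]
wrist_force: [-0.7, -0.3, 0.7]
opening: 0.0147
t 8.40 tcp loc mm [-110.1  -83.4] z 5.7 F [-0.7 -0.3  0.7] open 0.0147 q6 0.93 down [ 0.  0. -1.]
jaw z-axis angle in fence deg -59.9
sg 1 rotvec [-3.14  0.    0.  ] then shift cm [-0.03 -2.99  1.55]
sg -1 rotvec [ 0.001  0.    -0.   ] then shift cm [-0.03  2.99 -1.55]
[280.  232.4] 543 [ 0.5429 -0.0648  0.01  ] [-0.093  -0.0751]
```

```bash
python3 -m jog '[[[1.5,0,0.7,-0.35,0,0,0],[1.5,0,0.8,-0.4,0,0,0],[1.5,0,0.8,-0.4,0,0,0],[1.5,0,0.7,-0.4,0,0,0],[1.5,0,0.3,-0.2,0.105,0,0],[1.5,0,0.3,-0.2,0.105,0,0],[1.5,0,0.3,-0.2,0.105,0,0],[1.5,0,0.3,-0.2,0.105,0,0],[1.5,0,0.3,-0.2,0.104,0,0],[1.5,0,0.3,0,0,0,0],[1.5,0,0,0,0,0,0]]]'
python3 -c "
from h import *
status(0,-.043,.006)
im=get_image('wrist');m=camera_model('wrist')
cv2.imwrite('pics/w7.png',im)
for b in bearings('w',im,m):print(*b,loc(b[2]).round(4))"
```

```text
time_s: 9.37
tcp_pos: [0.5637, -0.0346, 0.0058]
eef_rot: [0.458, 0.539, 0.458, -0.539]
wrist_force: [0.7, -0.5, -0.3]
opening: 0.015
t 9.37 tcp loc mm [-77.5 -41.9] z 5.8 F [ 0.7 -0.5 -0.3] open 0.0150 q6 1.54 down [ 0.001 -0.    -1.   ]
jaw z-axis angle in fence deg -89.8
sg 1 rotvec [-3.138e+00  1.000e-03  0.000e+00] then shift cm [-0.02 -7.75 -0.11]
sg -1 rotvec [ 0.003  0.    -0.001] then shift cm [-0.02  7.75  0.11]
[184.5  45. ] 873 [ 0.6742 -0.0121  0.01  ] [ 0.0278 -0.0015]
[279.4 231.4] 542 [ 0.5824 -0.0388  0.01  ] [-0.0583 -0.043 ]
```

View pics/w7.png

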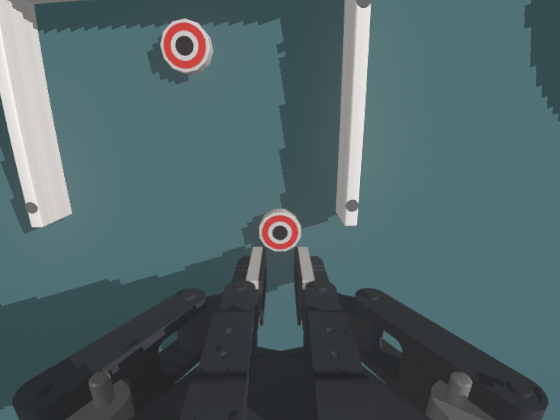

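```bash
python3 -m jog '[[[1.5,0,0.5,0,0,0,0],[1.5,0,0.6,-0.1,0,0,0],[1.5,0,0.7,-0.1,0,0,0],[1.5,0,0.7,-0.1,0,0,0],[1.5,0,0.8,-0.1,0,0,0],[1.5,0,0.8,0,0,0,0],[1.5,0,0.8,0,0,0,0],[1.5,0,0.8,0,0,0,0],[1.5,0,0.7,0,0,0,0],[1.5,0,0.5,0,0,0,0],[1.5,0,0.4,0,0,0,0],[1.5,0,0,0,0,0,0]]]'
python3 -c "
from h import *
status(0,-.043,.006)
im=get_image('wrist');m=camera_model('wrist')
for b in bearings('w',im,m):print(*b,loc(b[2]).round(4))"
python3 -m jog '[[[1.5,0,-0.7,0,0,0,0],[1.5,0,-1.5,0,0,0,0],[1.5,-1,-2,0,0,0,0],[1.5,-2,-2.5,0,0,0,0],[1.5,-2,-3,-2,0,0,0],[1.5,-1.5,-3,-3,0,0,0],[1.5,0,-3,-3,0,0,0],[1.5,0,-3,-3,0,0,0],[1.5,0,-2,-3,0,0,0],[1.5,0,-1,-2,0,0,0],[1.5,0,0,-1,0,0,0],[1.5,0,0,0,0,0,0]]]'
python3 -c "
from h import *
status(-.246,.132,.03)
im=get_image('wrist');m=camera_model('wrist')
for b in bearings('w',im,m):print(*b,loc(b[2]).round(4))"
```

```text
time_s: 10.42
tcp_pos: [0.6363, -0.0431, 0.0057]
eef_rot: [0.457, 0.54, 0.457, -0.539]
wrist_force: [-0.6, 0.6, -0.0]
opening: 0.0147
t 10.42 tcp loc mm [ -4.5 -38.3] z 5.7 F [-0.6  0.6 -0. ] open 0.0147 q6 1.55 down [ 0.001 -0.    -1.   ]
jaw z-axis angle in fence deg -90.0
sg 1 rotvec [ 3.141e+00 -1.000e-03 -0.000e+00] then shift cm [-0.03 -0.45 -0.47]
sg -1 rotvec [-0.     0.    -0.001] then shift cm [-0.03  0.45  0.47]
[203.  207.2] 588 [ 0.6739 -0.0117  0.01  ] [ 0.0275 -0.0012]
[279.7 231.4] 552 [ 0.6549 -0.0473  0.01  ] [ 0.0146 -0.0394]
time_s: 11.47
tcp_pos: [0.4518, 0.1583, 0.07]
eef_rot: [0.458, 0.539, 0.458, -0.539]
wrist_force: [-0.0, -1.1, 0.4]
opening: 0.015
t 11.47 tcp loc mm [-219.6  130. ] z 70.0 F [-0.  -1.1  0.4] open 0.0150 q6 1.91 down [ 0.001  0.    -1.   ]
jaw z-axis angle in fence deg -89.8
sg 1 rotvec [-3.139e+00  2.000e-03 -1.000e-03] then shift cm [4.   2.64 0.2 ]
sg -1 rotvec [ 0.003 -0.    -0.001] then shift cm [ 4.   -2.64 -0.2 ]
[283.1 205.6] 265 [0.4663 0.1512 0.01  ] [-0.2041  0.1254]
```

```bash
python3 -m jog '[[[1.5,0,-1.2,0.2,0,0,0],[1.5,0.5,-1.2,0.2,0,0,0],[1.5,1.2,0,0,0,0,0],[1.5,1.2,0,0,0,0,0],[1.5,1.2,0,0,0,0,0],[1.5,1.2,0,0,0,0,0],[1.5,0.6,0,0,0,0,0],[1.5,0.3,0,0,0,0,0],[1.5,0.2,0,0,0,0,0],[1.5,0,0,0,0,0,0]]]'
python3 -c "
from h import *
status(-.246,.132,.006)
im=get_image('wrist');m=camera_model('wrist')
for b in bearings('w',im,m):print(*b,loc(b[2]).round(4))"
```

```text
time_s: 12.35
tcp_pos: [0.4281, 0.1563, 0.0056]
eef_rot: [-0.457, -0.54, -0.457, 0.54]
wrist_force: [0.2, -0.4, 0.0]
opening: 0.015
t 12.35 tcp loc mm [-242.6  124.1] z 5.6 F [ 0.2 -0.4  0. ] open 0.0150 q6 1.92 down [ 0. -0. -1.]
jaw z-axis angle in fence deg -90.1
sg 1 rotvec [ 3.141 -0.    -0.   ] then shift cm [-0.04  0.34  0.79]
sg -1 rotvec [-0.001  0.    -0.   ] then shift cm [-0.04 -0.34 -0.79]
[272.3 196.7] 621 [0.4659 0.1527 0.01  ] [-0.2047  0.1268]
```

```bash
python3 -m jog '[[[1.5,0,0.4,-0.3,0,0,0],[1.5,0,0.5,0,0,0,0],[1.5,0,0.5,0,0,0,0],[1.5,0,0.6,0,0,0,0],[1.5,0,0.7,0.2,0,0,0],[1.5,0,0.8,0.4,0,0,0],[1.5,0,0.9,0.5,0,0,0],[1.5,0,0.9,0.6,0,0,0],[1.5,0,0.9,0.6,0,0,0],[1.5,0,0.9,0.6,0,0,0],[1.5,0,0.7,0.4,0,0,0],[1.5,0,0.5,0.3,0,0,0]]]'
python3 -c "
from h import *
status(-.095,.042,.006)
im=get_image('wrist');m=camera_model('wrist')
for b in bearings('w',im,m):print(*b,loc(b[2]).round(4))"
```

```text
time_s: 13.4
tcp_pos: [0.5052, 0.1095, 0.0057]
eef_rot: [0.457, 0.54, 0.457, -0.54]
wrist_force: [-0.9, 0.5, -0.5]
opening: 0.0151
t 13.40 tcp loc mm [-158.8   90.7] z 5.7 F [-0.9  0.5 -0.5] open 0.0151 q6 1.80 down [ 0. -0. -1.]
jaw z-axis angle in fence deg -90.1
sg 1 rotvec [ 3.14e+00 -1.00e-03 -0.00e+00] then shift cm [-0.03 -6.38 -4.87]
sg -1 rotvec [-0.001  0.    -0.   ] then shift cm [-0.03  6.38  4.87]
[279.6 232.3] 549 [0.5246 0.105  0.01  ] [-0.139   0.0894]
```

```bash
python3 -m jog '[[[1.5,0,0.5,0.3,0,0,0],[1.5,0,0.7,0.4,0,0,0],[1.5,0,0.8,0.5,0,0,0],[1.5,0,0.8,0.5,0,0,0],[1.5,0,0.8,0.5,0,0,0],[1.5,0,0.8,0.5,0,0,0],[1.5,0,0.8,0.5,0,0,0],[1.5,0,0.8,0.5,0,0,0],[1.5,0,0.8,0.5,0,0,0],[1.5,0,0.7,0.5,0,0,0],[1.5,0,0.5,0.3,0,0,0],[1.5,0,0.3,0,0,0,0]]]'
python3 -c "
from h import *
status(-.005,.04,.006)
im=get_image('wrist');m=camera_model('wrist')
cv2.imwrite('pics/w8.png',im)
for b in bearings('w',im,m):print(*b,loc(b[2]).round(4))"
```

```text
time_s: 14.45
tcp_pos: [0.5785, 0.0467, 0.0057]
eef_rot: [0.457, 0.54, 0.457, -0.54]
wrist_force: [0.3, -0.7, 0.3]
opening: 0.0149
t 14.45 tcp loc mm [-76.2  40.7] z 5.7 F [ 0.3 -0.7  0.3] open 0.0149 q6 1.69 down [ 0. -0. -1.]
jaw z-axis angle in fence deg -90.1
sg 1 rotvec [ 3.141 -0.    -0.   ] then shift cm [-0.03 -7.12 -0.07]
sg -1 rotvec [-0.001  0.    -0.   ] then shift cm [-0.03  7.12  0.07]
[374.   48.4] 862 [ 0.6749 -0.0119  0.01  ] [ 0.0285 -0.0012]
[455.4  81.2] 770 [ 0.6561 -0.0475  0.01  ] [ 0.0158 -0.0394]
[280.  232.4] 553 [0.5975 0.0426 0.01  ] [-0.0568  0.0398]
```

View pics/w8.png

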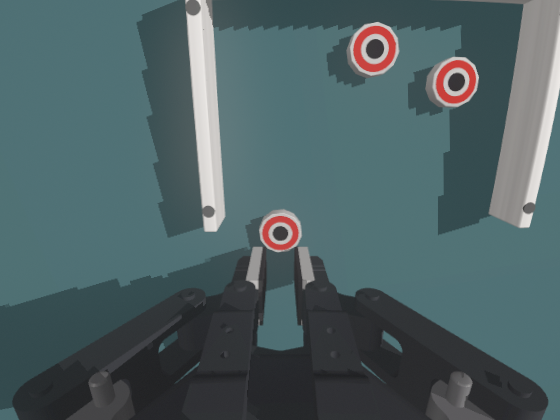

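Bearing C at (280,232) is lined up at the mouth, with the left wall at about x=200–220. A and B are inside at (455,81) and (374,48). Last push, then retreat.

```bash
python3 -m jog '[[[1.5,0,0.5,0,0,0,0],[1.5,0,0.6,0.1,0,0,0],[1.5,0,0.7,0.1,0,0,0],[1.5,0,0.7,0,0,0,0],[1.5,0,0.8,0,0,0,0],[1.5,0,0.8,0,0,0,0],[1.5,0,0.8,0,0,0,0],[1.5,0,0.8,0,0,0,0],[1.5,0,0.7,0,0,0,0],[1.5,0,0.5,0,0,0,0],[1.5,0,0.4,0,0,0,0],[1.5,0,0,0,0,0,0]]]'
python3 -m jog '[[[1.5,0,-0.7,0,0,0,0],[1.5,0,-1.5,0,0,0,0],[1.5,-1,-2,0,0,0,0],[1.5,-3,-2.5,0,0,0,0],[1.5,-3,-2.5,0,0,0,0],[1.5,-3,-2.5,0,0,0,0],[1.5,-3,-2.5,0,0,0,0],[1.5,-3,-2.5,0,0,0,0],[1.5,-2,-2,0,0,0,0],[1.5,0,-1,0,0,0,0],[1.5,0,0,0,0,0,0],[1.5,0,0,0,0,0,0]]]'
python3 -c "
from h import *
status()
for n in('wrist','scene'):
    im=get_image(n);m=camera_model(n)
    cv2.imwrite('pics/f_%s.png'%n,im)
    for b in bearings(n,im,m):print(n,*b,loc(b[2]).round(4))"
```

```text
time_s: 15.5
tcp_pos: [0.6503, 0.0334, 0.0056]
eef_rot: [0.457, 0.54, 0.457, -0.539]
wrist_force: [0.1, 0.2, -0.0]
opening: 0.0152
time_s: 16.5
tcp_pos: [0.4547, 0.0661, 0.1853]
eef_rot: [-0.457, -0.539, -0.457, 0.54]
wrist_force: [-0.3, -0.0, -0.4]
opening: 0.015
t 16.50 tcp loc mm [-201.6   39.5] z 185.3 F [-0.3 -0.  -0.4] open 0.0150 q6 1.71 down [-0. -0. -1.]
jaw z-axis angle in fence deg -90.0
scene [244.7 279.1] 63 [ 0.655  -0.0463  0.01  ] [ 0.0145 -0.0384]
scene [286.8 286.6] 56 [0.6696 0.0308 0.01  ] [0.0162 0.04  ]
scene [263.9 289.2] 38 [ 0.6753 -0.0106  0.01  ] [0.0287 0.0001]
```

View pics/f_wrist.png

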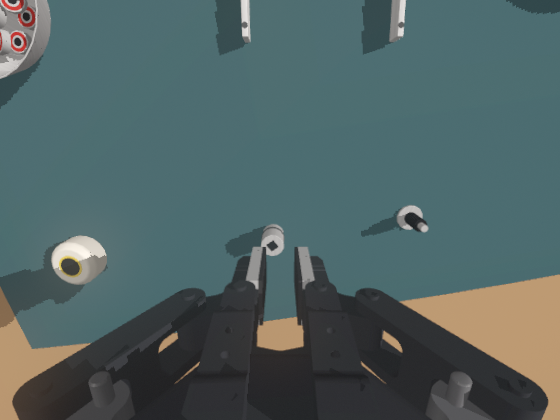

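View pics/f_scene.png

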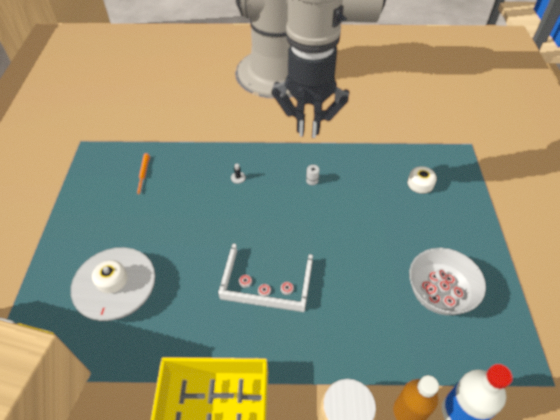

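The scene view shows all three bearings inside the fence at (245,279), (264,289) and (287,287). The socket (312,174), pin (237,173), turntable mark (102,311), bowl, pick and spare wheel are where they were, and the arm is clear of everything.

```bash
python3 -c "
from workcell import ticket
print(ticket.sign_off())"
```

```text
the job is handed in; nothing more can be done
None
```

All three bearings are inside the fence, and I handed the job in at about 16.6 s of the 67 s allowed. I swept each one with the fingertips held 15 mm apart, so it sat in the gap while sliding, and none was lifted off the mat.

**Bearing positions:** the last scene view puts their centres, in the fence's own frame, at (14, −38), (29, 0) and (16, 40) mm. Each 22 mm bearing is at least 10 mm clear of the back wall, the side walls and the open side.

**Other objects:** compared by eye, the first and last scene views show the socket, pin, turntable mark, bowl, pick and spare wheel unmoved. I did not measure them again.

**Forces:** the wrist force read about 1 N or less at every reading I took, which was at the end of each move and not continuously.

**Checks:** the final wrist picture did not show the bearings because the fence interior was out of view. The earlier wrist readings taken inside the fence agreed with the scene view to about 1 to 2 mm for the first two bearings. The third has only the scene view. No check failed or disagreed.

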